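# Clamp a brooch in the glueing jig

### The job

A round wooden brooch lies loose on the glueing jig. With the fingertips, push it along the board until it sits fully home in the V-shaped fence, then flip the clamp lever over past its centre so that it snaps shut and its pad holds the brooch down there. Only push: do not pick up or tip the brooch, and leave the thread spool, the little stool and the flower brooch beside the jig where they are.

Things in the scene. Friction and masses are not known exactly. Their poses are not given: they have to be found in the camera images.
- jig: Glueing jig fixed to the table: plywood board 250 x 130 mm, 12 mm thick. Origin on the table (underside) below the seat, on the board's long centre line; the board spans x -140 to +110 mm, y -65 to +65 mm in its frame. Its x axis points from the open end, where the brooch starts, to the clamp; z up.
- seat (a point): The seat: where the brooch's centre is when it touches both walls of the V-fence (18 mm above the table, 6 mm above the board). Axes as the jig.
- fence_corner (a point): Inner corner of the wooden 90-degree V-fence on the board, 25 mm in the jig's +x from the seat. The walls are 10 mm high and 10 mm thick; the V is open towards the jig's -x, its arms end near jig x = -8 mm, y = +-35 mm.
- brooch_center (a point): Centre (half-way up) of the loose brooch: a plain round brown wooden disc with a dark middle, 36 mm across and 12 mm high (10 mm at its solid rim), lying flat on the board 60 to 110 mm in the jig's -x from the seat and up to 20 mm to either side, 10 to 25 g. It slides on the board.
- lever (a joint): Clamp lever angle, rad: 0 open (start), about 1.41 shut on a seated brooch (1.45 with nothing under the pad). A spring drives it away from its centre at 0.70: pushed past that it snaps over by itself and presses on the brooch with about 3 N; moving it by the knob takes at most 5 N along its arc, 10 N pushed straight sideways.
- lever_hinge (a point): Hinge of the clamp lever, axis along the jig's y, 75 mm in +x from the seat, 40 mm above the table, in a steel bracket (36 mm along x, 56 mm across at its foot). The lever is one bent steel piece: a pressing arm 75 mm long, near upright when open (10 degrees towards -x, top at z = 120 mm), level over the seat when shut, and a handle rod 10 mm thick with the knob.
- lever_knob (a point): Centre of the lever's black ball knob, 26 mm across, 85 mm from the hinge. Open: 126 mm in the jig's +x from the seat, 108 mm above the table, the handle leaning away from the seat, 53 degrees above level. To shut, push it from its far (+x) side towards the jig's -x; it swings in an arc about the hinge, up to z = 125 mm, and ends 17 mm in +x from the seat at z = 102 mm.
- clamp_pad: Rubber-footed pressing pad, 18 mm across, at the end of the lever's pressing arm. Origin at the middle of its pressing face, which rests on the brooch over the seat, 22 mm above the table, when shut.
- spool: Loose thread spool with blue thread standing beside the jig, 24 mm across, 36 mm high, origin under its centre. Not to be disturbed.
- stool: Loose miniature round wooden stool standing beside the jig, 52 mm across, 40 mm high, origin under its centre. Not to be disturbed.
- flower: Loose pink flower-shaped brooch lying beside the jig, 38 x 52 mm, 13 mm high, origin under its centre. Not to be disturbed.
There are look-alikes about, which are no part of the job. Leave any turquoise or yellow look-alike of the part that bears brooch_center alone.

How it is judged:
On the way, in this order (a step that is already met when the one before it is completed fails the run):
1. the brooch is home in the V-fence while the clamp is still open (horizontal distance between brooch_center and seat below 0.006 m and value of joint lever below 0.4 rad), for 0.2 s.
2. the lever has snapped over and the pad presses on the brooch (value of joint lever above 1.3 rad and contact force between clamp_pad and brooch above 0.8 N), for 0.2 s.
At the end, for the whole second after the job is handed in: The brooch lies flat and at rest with its centre within 6 mm of the seat, the lever is snapped shut (joint above 1.3 rad) and the pad presses on the brooch with more than 0.8 N (all of step 2 and horizontal distance between brooch_center and seat below 0.006 m and height (world z) of brooch_center below 0.021 m and linear speed of brooch below 0.02 m/s); the robot touches nothing.
It fails at once if the brooch is lifted more than 15 mm off the board (height (world z) of brooch_center above 0.033 m).
It fails at once if the brooch is tipped up by more than 35 degrees (angle between brooch_center's own z axis and vertical above 0.6 rad).
It fails at once if the spool is disturbed (moved over 15 mm) (distance of spool from where it was at the start of the episode above 0.015 m).
It fails at once if the stool is disturbed (moved over 15 mm) (distance of stool from where it was at the start of the episode above 0.015 m).
It fails at once if the flower brooch is disturbed (moved over 15 mm) (distance of flower from where it was at the start of the episode above 0.015 m).
It also fails if it takes over 45 s, if anything falls off the work surface, if the arm or the gripper's body presses on something with over 40 N, if the wrist force passes 120 N, or if a joint passes its speed limit or range.

### The arm

A 6-joint arm with a two-finger parallel gripper is mounted at the origin on the work surface; the furniture and walls round the work are solid. World frame = base frame: x ahead of the robot, y to its left, z up, the work surface at z = 0. Lengths are in m, angles in rad, forces in N, time in s.
With the tool pointing down it reaches from about 0.25 to 0.725 m from the base axis. Payload 4 kg.
Tool frame: the origin (TCP) lies midway between the tips of the shut fingers; the grasp point (between the pads) lies 19 mm behind it; z points along the fingers, y is the line along which they close (so a half turn about z gives the same grasp; the last joint's range is limited). The gripper opens to 85 mm and grips with 20 to 120 N. Pads are 22 mm wide; open, the fingers measure 114 mm over their backs; the gripper's body (76 mm by 85 mm) begins 54 mm behind the grasp point. The pads swing forward as they close: fully open they stand 13 mm farther back than shut.
Start: joints at [1.264, 0.241, 0.005, 1.335, 0, 1.571], TCP at [0.151, 0.477, 0.231] pointing down, gripper open.
Joint ranges: [-2.72, 2.72], [-1.05, 1.87], [-1.09, 1.28], [-1.99, 2.15], [-1.42, 1.44], [-3.14, 3.14]. Speed limits (rad/s): [2.79, 2.79, 3.14, 3.14, 3.14, 3.14].

### API

Orientations are given as a unit quaternion [x, y, z, w].
In Python, from workcell import bot gives the robot as it stands. The module is installed in compiled form; this text tells all that it offers.
- The arm moves only by the tool drive_tool, never from a script. Its arguments are lists of equal length, an entry for each row: "slide": the shift along the tool's x, y, z scaled (see below), a list of three; "rotation": the turn, a rotation vector about the tool's x, y, z scaled (see below), a list of three. A call has exactly 8 rows; each row is the pose to reach, as a shift and turn from the pose commanded when the call began, along the tool's axes at that moment; what a row does not reach only later rows make up. The controller multiplies each number of a shift by 250 mm and each number of a turn by 0.5 rad. A row lasts 1/8 s, in which the tool goes at most 62.5 mm and 10.7 degrees, less where a joint would pass 70% of its speed; a pose out of reach is approached as far as the arm can. A call with a number of a shift or a turn outside -1 to 1 is refused whole. A call with a gripper value outside its range is refused whole. "gripper" is the opening, from 0 (shut) to 1 (fully open), set as the call begins (left out, the last holds). The fingers move at their own pace and stop on an object; the grip force is fixed at half the most. Time passes only in rows, so rows that repeat a pose let the fingers close, or fill a call up. It gives the time, the measured TCP pose, the force, the opening and the grip force at its end, in the units of the state.
- bot.get_obs(): the state, without advancing time (a new reading comes with each control period).
- bot.camera(name): name is "scene" or "top" or "wrist"; returns a dict with "image" (480x640x3 uint8, red, green, blue), "z_map" (480x640 float32, m along the optical axis (not along the pixel's ray), 0 where there is no reading), "camera_matrix" (3x3 intrinsics, pixels), "xyz" and "orientation" of the camera in the world. Camera axes: x right, y up, looking along -z (the intrinsics and any distortion apply to the point x, -y, -z); pixel columns grow to the right and rows downward; lengths in m; the calibration is good to about 2 mm. A picture is of the moment at which its call begins.
- bot.job_done(): hands the job in; it is judged then, once.
The state is a dict: "clock": time; "joint_pos": joint angles; "joint_vel": joint speeds; "tau": joint torques, N m; "eef_pos": TCP position; "tool_rot": TCP orientation; "ft_force": force on the tool from outside, world axes, zero at the start; "ft_torque": the same for the moment, N m; "grip_width": finger opening in m; "grasp_force": force on a finger pad.
Only numpy, scipy, OpenCV 4.12 (cv2) and the standard library are available. Lean on these libraries where they do the work, as an engineer would, in place of code of your own. Each camera call takes 0.05 s, during which the arm holds its last target. There are 200 camera calls.

## Working session

There is one attempt and no reset: what is moved stays moved. The work goes in short steps, Python scripts to look and compute and a tool call to move; the robot and the scene stay as the last step left them, time stands still between calls to the robot, and variables do not carry over. Pictures are saved under pics/ and viewed, at most 10 in all, crops included, and the job is handed in when it is done.

Besides the shell and the picture viewer there is one more tool, called after ">>>" in YAML: its name, and indented under it one key for each argument. drive_tool: Moves the arm, as the interface text tells. Shifts and turns lie within -1 to 1; 1 stands for 250 mm of shift or 0.5 rad of turn. Its arguments: {"type":"object","properties":{"slide":{"type":"array","items":{"type":"array","items":{"type":"number"}}},"rotation":{"type":"array","items":{"type":"array","items":{"type":"number"}}},"gripper":{"type":"number"}},"required":["slide","rotation"]}

```bash
mkdir -p pics
cat > h.py <<'E'
import numpy as np, cv2
from scipy.spatial.transform import Rotation as R
from workcell import bot
def ray(c,u,v,z):
    K=np.array(c["camera_matrix"]);d=np.array([(u-K[0,2])/K[0,0],-(v-K[1,2])/K[1,1],-1.])
    q=R.from_quat(c["orientation"]).apply(d);p=np.array(c["xyz"]);return p+q*(z-p[2])/q[2]
def pt(c,u,v):
    K=np.array(c["camera_matrix"]);d=np.array([(u-K[0,2])/K[0,0],-(v-K[1,2])/K[1,1],-1.])
    return np.array(c["xyz"])+R.from_quat(c["orientation"]).apply(d)*c["z_map"][int(v),int(u)]
def save(c,n): cv2.imwrite("pics/"+n,c["image"][:,:,::-1])
E
python3 - <<'E'
from h import *
import pickle
for n in("top","scene"):
    c=bot.camera(n);save(c,n+"0.png");pickle.dump(c,open(n+".pkl","wb"));print(n,np.round(c["xyz"],3),np.round(c["orientation"],3),c["camera_matrix"])
print(bot.get_obs())
E
```

```text
top [ 0.476 -0.059  0.931] [ 0.053 -0.021 -0.7    0.712] [[460.18844474   0.         323.57589829]
 [  0.         460.18844474 236.90251858]
 [  0.           0.           1.        ]]
scene [ 0.013 -0.408  0.746] [ 0.346 -0.183 -0.438  0.81 ] [[589.12399537   0.         317.65935742]
 [  0.         589.12399537 230.01361776]
 [  0.           0.           1.        ]]
{'clock': 0.1, 'joint_pos': array([ 1.26398251e+00,  2.41368829e-01,  3.81969694e-03,  1.33518248e+00,
       -2.45027589e-05,  1.57080741e+00]), 'joint_vel': array([ 0.00094623, -0.00144645,  0.00259167,  0.00064199, -0.00117689,
        0.00014197]), 'tau': array([-1.54853519e-04, -3.73137903e+01,  2.53010166e+01,  1.08484738e-02,
       -2.24535057e-06, -5.76768372e-06]), 'eef_pos': array([0.15084386, 0.47609693, 0.23047141]), 'tool_rot': array([ 1.52811306e-01,  9.88254911e-01, -9.58151844e-04, -1.35748732e-04]), 'ft_force': array([-0.63200618, -0.04149824,  0.15160797]), 'ft_torque': array([-0.00997848,  0.01108028, -0.00136425]), 'grasp_force': 0.0, 'grip_width': 0.08570295779165243}
```

View pics/top0.png

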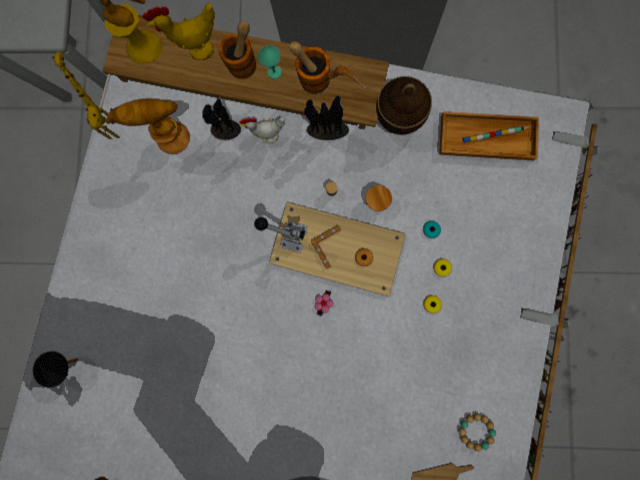

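View pics/scene0.png

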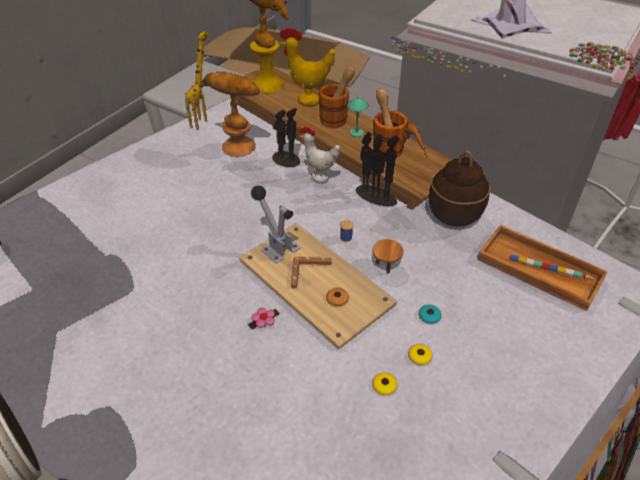

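The top view shows the plain brown disc with a dark middle on the board at (364,257). The turquoise (432,229) and yellow (443,268), (433,304) discs are look-alikes lying off the board, so the brown one is the brooch. The fence corner is near (313,242), the knob at (261,224), the spool at (331,188), the stool at (378,197) and the flower at (323,302). The scene view agrees, with the brooch at (338,297).

Run:
```python
from h import *
import pickle
c=pickle.load(open("top.pkl","rb"));im=c["image"]
hsv=cv2.cvtColor(im,cv2.COLOR_RGB2HSV)
m=((hsv[...,1]>60)&(hsv[...,0]>5)&(hsv[...,0]<30)).astype(np.uint8)
m[:195]=0;m[310:]=0;m[:,:262]=0;m[:,410:]=0
m=cv2.morphologyEx(m,cv2.MORPH_OPEN,np.ones((3,3)))
cs=cv2.findContours(m,0,1)[0];k=max(cs,key=cv2.contourArea)
h=cv2.convexHull(k)[:,0]
P=np.array([ray(c,u,v,.012)[:2] for u,v in h],np.float32)
r=cv2.minAreaRect(P);print("board",r,cv2.boxPoints(r).round(4).tolist())
b=cv2.boxPoints(r); cen=np.array(r[0])
# brooch mask: more saturated/darker
m2=((hsv[...,1]>165)&(hsv[...,0]<20)).astype(np.uint8);m2[:240]=0;m2[275:]=0;m2[:,:345]=0;m2[:,385:]=0
k2=max(cv2.findContours(m2,0,1)[0],key=cv2.contourArea);(u,v),rad=cv2.minEnclosingCircle(k2)
B=ray(c,u,v,.020);print("brooch",u,v,rad,B,rad*.915/460)
e=[b[(i+1)%4]-b[i] for i in range(2)];L=max(e,key=np.linalg.norm);x=L/np.linalg.norm(L)
kn=ray(c,261,224,.108)[:2]
if np.dot(kn-cen,x)<0:x=-x
y=np.array([-x[1],x[0]]);seat=cen+x*.015
J=lambda p:np.round([(p[:2]-seat)@x,(p[:2]-seat)@y],4)
print("x",x,"yaw",np.arctan2(x[1],x[0]),"seat",seat,"brooch J",J(B),"knob",kn,J(kn),"fence",J(ray(c,313,242,.022)))
for n,(u,v),z in(("spool",(331,188),.036),("stool",(378,197),.04),("flower",(323,302),.01)):print(n,ray(c,u,v,z),J(ray(c,u,v,z)))
o=im[180:320,230:450];cv2.imwrite("pics/crop1.png",cv2.resize(o,(770,490),interpolation=2)[:,:,::-1])
s=pickle.load(open("scene.pkl","rb"))
print("brooch scene",ray(s,338,297,.02))
```

```text
board ((0.550923764705658, -0.04358972609043121), (0.24858684837818146, 0.12949782609939575), 75.63867950439453) [[0.45739999413490295, -0.14790000021457672], [0.5827999711036682, -0.1800999939441681], [0.6445000171661377, 0.06080000102519989], [0.5189999938011169, 0.09290000051259995]]
brooch 363.5 257.0 8.732224464416504 [ 0.53321017 -0.09709669  0.02      ] 0.017369533445524134
x [0.24803604 0.96875083] yaw 1.3201439 seat [ 0.55464431 -0.02905846] brooch J [-0.0712  0.0039] knob [0.58484078 0.09281097] [0.1256 0.001 ] fence [0.0331 0.0015]
spool [ 0.66790165 -0.0310535   0.036     ] [ 0.0262 -0.1102]
stool [ 0.64994281 -0.12348916  0.04      ] [-0.0678 -0.1157]
flower [ 0.4431624  -0.01815455  0.01      ] [-0.0171  0.1107]
brooch scene [ 0.52937728 -0.10141884  0.02      ]
```

View pics/crop1.png

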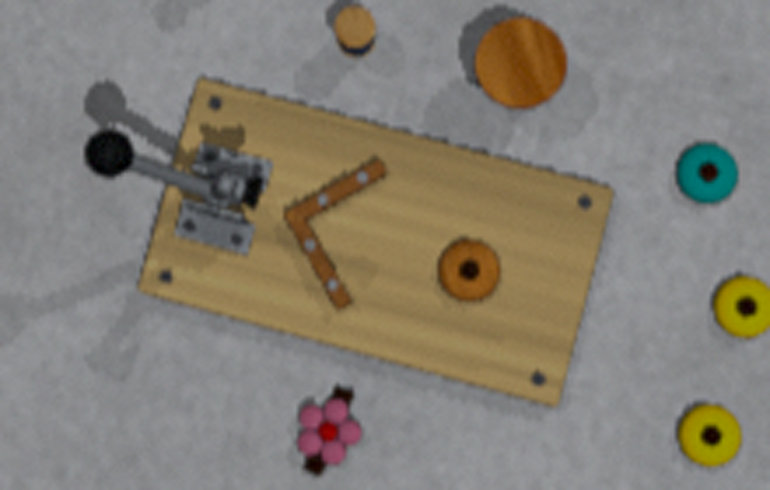

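The crop confirms it. The board fits 249 x 129 mm, the knob is at jig (126, 1) mm and the brooch at jig (-71, +4) mm. I'm moving towards the approach side now.

>>> drive_tool:
  slide:
    - [-0.09,-0.08,0]
    - [-0.18,-0.16,0]
    - [-0.27,-0.24,0]
    - [-0.36,-0.32,0]
    - [-0.45,-0.4,0]
    - [-0.54,-0.48,0]
    - [-0.63,-0.56,0]
    - [-0.72,-0.64,0]
  rotation:
    - [0,0,0.125]
    - [0,0,0.25]
    - [0,0,0.375]
    - [0,0,0.5]
    - [0,0,0.625]
    - [0,0,0.75]
    - [0,0,0.875]
    - [0,0,1]
  gripper: 0.14

```text
clock: 1.1
eef_pos: [0.2744, 0.2687, 0.231]
tool_rot: [0.393, 0.919, -0.0, -0.0]
ft_force: [0.3, 0.6, 0.4]
grip_width: 0.0118
grasp_force: 0.0
```

```bash
cat >> h.py <<'E'
YAW=1.3201;X=np.array([np.cos(YAW),np.sin(YAW)]);Y=np.array([-X[1],X[0]]);S=np.array([.5546,-.0291])
RT=R.from_matrix(np.array([[X[0],-Y[0],0],[X[1],-Y[1],0],[0,0,-1]]))
def go(jx,jy,z):
    o=bot.get_obs();r=R.from_quat(o["tool_rot"]);p=o["eef_pos"]
    w=np.r_[S+jx*X+jy*Y,z]-p
    print("t",o["clock"],"jig",np.round([(p[:2]-S)@X,(p[:2]-S)@Y,p[2]],4),"slide",np.round(r.inv().apply(w)/.25,3),"rot",np.round((r.inv()*RT).as_rotvec()/.5,3),"F",o["ft_force"].round(1),"w",round(o["grip_width"],4))
E
python3 -c "
from h import *
go(-.12,.004,.2)"
```

```text
t 1.1 jig [0.2189 0.3453 0.231 ] slide [-1.876 -0.427  0.124] rot [-1.000e-03  1.000e-03  2.026e+00] F [0.3 0.6 0.4] w 0.0118
```

>>> drive_tool:
  slide:
    - [-0.12,-0.03,0]
    - [-0.24,-0.06,0]
    - [-0.36,-0.09,0]
    - [-0.48,-0.12,0]
    - [-0.6,-0.15,0]
    - [-0.72,-0.18,0]
    - [-0.84,-0.21,0]
    - [-0.94,-0.22,0]
  rotation:
    - [0,0,0.125]
    - [0,0,0.25]
    - [0,0,0.375]
    - [0,0,0.5]
    - [0,0,0.625]
    - [0,0,0.75]
    - [0,0,0.875]
    - [0,0,1]

```text
clock: 2.1
eef_pos: [0.3972, 0.0609, 0.231]
tool_rot: [0.609, 0.793, -0.0, -0.0]
ft_force: [1.0, -0.3, 0.6]
grip_width: 0.012
grasp_force: 0.0
```

```bash
python3 -c "
from h import *
go(-.12,.004,.2)"
```

```text
t 2.1 jig [0.0481 0.1748 0.231 ] slide [-0.921  0.267  0.124] rot [-0.002  0.     1.024] F [ 1.  -0.3  0.6] w 0.012
```

>>> drive_tool:
  slide:
    - [-0.13,0.04,0]
    - [-0.27,0.08,0]
    - [-0.4,0.12,0]
    - [-0.53,0.15,0]
    - [-0.67,0.19,0]
    - [-0.8,0.23,0.04]
    - [-0.92,0.267,0.08]
    - [-0.92,0.267,0.12]
  rotation:
    - [0,0,0.125]
    - [0,0,0.25]
    - [0,0,0.375]
    - [0,0,0.5]
    - [0,0,0.625]
    - [0,0,0.75]
    - [0,0,0.875]
    - [0,0,1]

```text
clock: 3.1
eef_pos: [0.5222, -0.1444, 0.2]
tool_rot: [0.787, 0.617, -0.0, -0.0]
ft_force: [-0.5, 0.6, 0.3]
grip_width: 0.0119
grasp_force: 0.0
```

Run:
```python
from h import *
go(-.118,.004,.016)
c=bot.camera("wrist");save(c,"wrist1.png")
c=bot.camera("top");save(c,"t1.png")
```

```text
t 3.1 jig [-0.1198  0.0028  0.2   ] slide [ 0.007 -0.004  0.736] rot [-0.002  0.001  0.02 ] F [-0.5  0.6  0.3] w 0.0119
```

View pics/wrist1.png

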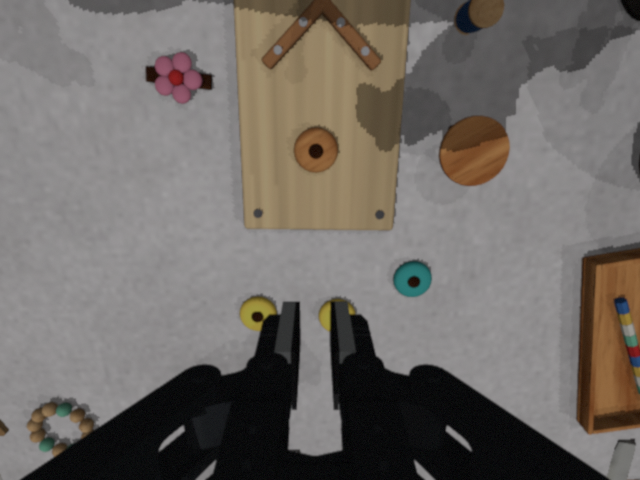

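The wrist view shows the brooch ahead at (316,150), with the inner fence corner at about (322,17) and the fingers aligned with the board. I'll check both by ray.

Run:
```python
from h import *
c=bot.camera("wrist")
for n,u,v,z in(("brooch",316,150,.022),("corner",322,17,.022),("arm L",271,62,.022),("arm R",376,62,.022),("bolt1",258,213,.012),("bolt2",380,214,.012)):
    p=ray(c,u,v,z)[:2]-S;print(n,np.round([p@X,p@Y],4))
```

```text
brooch [-0.0698  0.0053]
corner [0.023  0.0024]
arm L [-0.0068  0.0393]
arm R [-0.0058 -0.0379]
bolt1 [-0.1243  0.054 ]
bolt2 [-0.1236 -0.0501]
```

>>> drive_tool:
  slide:
    - [0.007,-0.004,0.1]
    - [0.007,-0.004,0.2]
    - [0.007,-0.004,0.32]
    - [0.007,-0.004,0.44]
    - [0.007,-0.004,0.56]
    - [0.007,-0.004,0.65]
    - [0.007,-0.004,0.7]
    - [0.007,-0.004,0.73]
  rotation:
    - [0,0,0.02]
    - [0,0,0.02]
    - [0,0,0.02]
    - [0,0,0.02]
    - [0,0,0.02]
    - [0,0,0.02]
    - [0,0,0.02]
    - [0,0,0.02]

```text
clock: 4.25
eef_pos: [0.5212, -0.1405, 0.0188]
tool_rot: [0.788, 0.615, 0.0, 0.0]
ft_force: [-0.4, 0.1, -1.4]
grip_width: 0.0118
grasp_force: 0.0
```

```bash
python3 -c "
from h import *
go(-.04,.002,.0145)"
```

```text
t 4.25 jig [-0.1162  0.0047  0.0188] slide [0.305 0.012 0.017] rot [0.001 0.    0.011] F [-0.4  0.1 -1.4] w 0.0118
```

>>> drive_tool:
  slide:
    - [0.01,0,0.016]
    - [0.05,0,0.016]
    - [0.09,0.002,0.016]
    - [0.13,0.004,0.016]
    - [0.17,0.006,0.016]
    - [0.21,0.008,0.016]
    - [0.26,0.01,0.016]
    - [0.3,0.012,0.016]
  rotation:
    - [0,0,0.01]
    - [0,0,0.01]
    - [0,0,0.01]
    - [0,0,0.01]
    - [0,0,0.01]
    - [0,0,0.01]
    - [0,0,0.01]
    - [0,0,0.01]

```text
clock: 5.25
eef_pos: [0.5424, -0.0678, 0.0148]
tool_rot: [0.79, 0.613, -0.0, -0.0]
ft_force: [-0.5, -0.5, 0.1]
grip_width: 0.0118
grasp_force: 0.1
```

Run:
```python
from h import *
go(-.028,.002,.0145)
c=bot.camera("wrist");save(c,"wrist2.png")
c=bot.camera("top");im=c["image"][180:320,230:450];cv2.imwrite("pics/t2.png",cv2.resize(im,(770,490),interpolation=2)[:,:,::-1])
```

```text
t 5.25 jig [-0.0405  0.0022  0.0148] slide [0.05  0.001 0.001] rot [-0. -0.  0.] F [-0.5 -0.5  0.1] w 0.0118
```

View pics/wrist2.png

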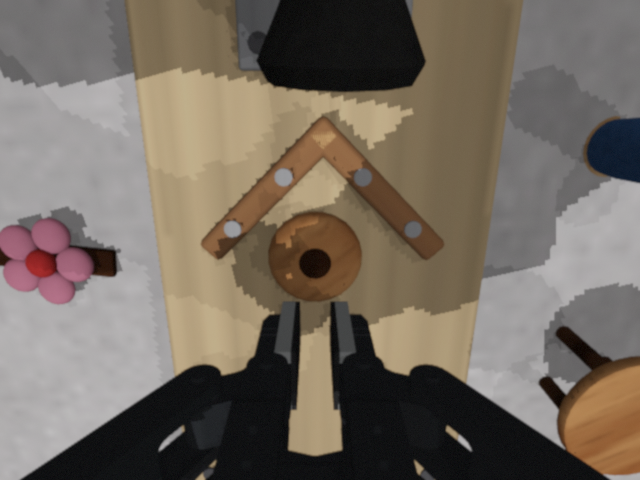

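The brooch is ahead of the fingertips at (315,257). The inner corner is at (323,158), which leaves about 13.5 mm to go to the seat.

>>> drive_tool:
  slide:
    - [0.01,0.001,0]
    - [0.02,0.001,0]
    - [0.028,0.001,0]
    - [0.036,0.001,0]
    - [0.042,0.001,0]
    - [0.047,0.001,0]
    - [0.05,0.001,0]
    - [0.052,0.001,0]
  rotation:
    - [0,0,0]
    - [0,0,0]
    - [0,0,0]
    - [0,0,0]
    - [0,0,0]
    - [0,0,0]
    - [0,0,0]
    - [0,0,0]

```text
clock: 6.35
eef_pos: [0.5459, -0.057, 0.0149]
tool_rot: [0.79, 0.613, -0.0, 0.001]
ft_force: [0.9, -2.8, 0.5]
grip_width: 0.0119
grasp_force: 1.8
```

Run:
```python
from h import *
go(-.026,.002,.0145)
c=bot.camera("wrist");save(c,"wrist3.png")
```

```text
t 6.35 jig [-0.0292  0.0015  0.0149] slide [ 0.013 -0.002  0.002] rot [ 0.002  0.003 -0.002] F [ 0.9 -2.8  0.5] w 0.0119
```

View pics/wrist3.png

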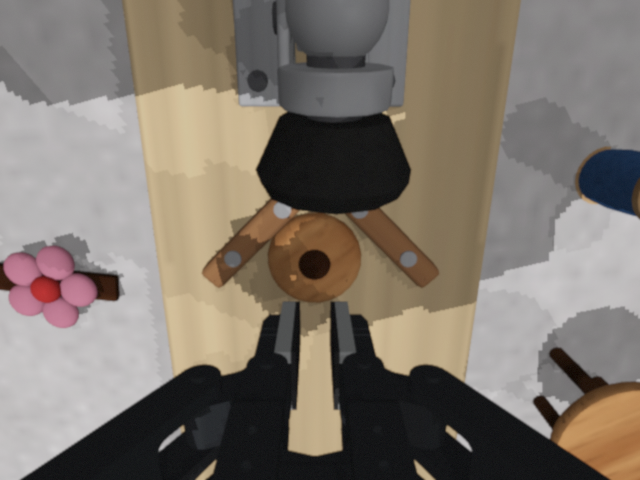

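The brooch at (314,258) is against the left wall and about 2 mm left of the fence axis. I'll push a little further and nudge it to the right.

>>> drive_tool:
  slide:
    - [0,0.004,0]
    - [0.002,0.008,0]
    - [0.004,0.01,0]
    - [0.006,0.01,0]
    - [0.008,0.01,0]
    - [0.01,0.01,0]
    - [0.012,0.01,0]
    - [0.012,0.01,0]
  rotation:
    - [0,0,0]
    - [0,0,0]
    - [0,0,0]
    - [0,0,0]
    - [0,0,0]
    - [0,0,0]
    - [0,0,0]
    - [0,0,0]

```text
clock: 7.4
eef_pos: [0.549, -0.0554, 0.015]
tool_rot: [0.79, 0.613, -0.001, 0.001]
ft_force: [-0.8, -7.2, 0.7]
grip_width: 0.0117
grasp_force: 3.4
```

Run:
```python
from h import *
go(-.026,.0,.0145)
c=bot.camera("wrist");save(c,"wrist4.png")
cv2.imwrite("pics/w4.png",cv2.resize(c["image"][180:320,180:460],(800,400),interpolation=2)[:,:,::-1])
```

```text
t 7.4 jig [-0.0268 -0.0011  0.015 ] slide [ 0.003 -0.004  0.002] rot [ 0.002  0.006 -0.003] F [-0.8 -7.2  0.7] w 0.0117
```

View pics/w4.png

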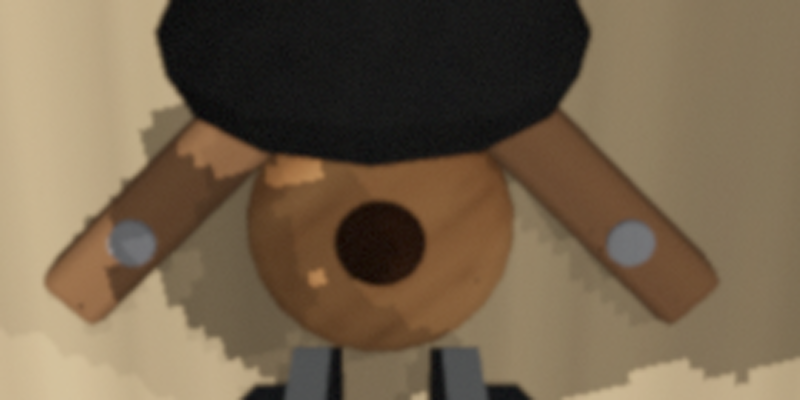

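The brooch is centred, with its centre at 380 against a bolt midline of 381, and it touches both walls. Contact force is 7 N. Backing off and rising.

>>> drive_tool:
  slide:
    - [-0.03,0,0]
    - [-0.1,0,0]
    - [-0.15,0,-0.05]
    - [-0.15,0,-0.22]
    - [-0.15,0,-0.4]
    - [-0.15,0,-0.58]
    - [-0.15,0,-0.7]
    - [-0.15,0,-0.74]
  rotation:
    - [0,0,0]
    - [0,0,0]
    - [0,0,0]
    - [0,0,0]
    - [0,0,0]
    - [0,0,0]
    - [0,0,0]
    - [0,0,0]
  gripper: 0

```text
clock: 8.45
eef_pos: [0.5406, -0.0908, 0.2029]
tool_rot: [0.79, 0.613, 0.002, 0.002]
ft_force: [1.0, -1.5, -0.1]
grip_width: 0.0001
grasp_force: 0.0
```

Run:
```python
from h import *
go(.168,.001,.2)
c=bot.camera("top");im=c["image"];save(c,"top5.png")
c=bot.camera("wrist");im=c["image"];save(c,"wrist5.png");hsv=cv2.cvtColor(im,cv2.COLOR_RGB2HSV)
K=np.array(c["camera_matrix"])
# project expected seat
q=R.from_quat(c["orientation"]).inv().apply(np.r_[S+.0015*Y,.022]-c["xyz"]);u,v=K[0,2]+K[0,0]*q[0]/-q[2],K[1,2]-K[1,1]*q[1]/-q[2];print("seat px",u,v,"d",-q[2])
```

```text
t 8.45 jig [-0.0632 -0.0018  0.2029] slide [ 0.925 -0.012  0.013] rot [ 0.01  -0.002 -0.002] F [ 1.  -1.5 -0.1] w 0.0001
seat px 309.60346328029607 130.95804021481462 d 0.3125708253254787
```

View pics/wrist5.png

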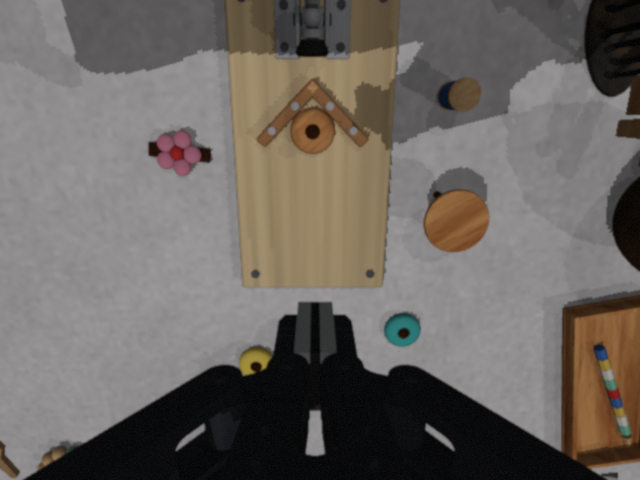

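The brooch sits in the V at (313,131) against a projected seat at (310,131), so it is home. Next I go over the lever to the far side of the knob.

>>> drive_tool:
  slide:
    - [0.08,0,0]
    - [0.2,0,0]
    - [0.34,-0.005,0]
    - [0.48,-0.005,0]
    - [0.62,-0.01,0]
    - [0.76,-0.01,0]
    - [0.88,-0.012,0]
    - [0.93,-0.012,0]
  rotation:
    - [0.01,0,0]
    - [0.01,0,0]
    - [0.01,0,0]
    - [0.01,0,0]
    - [0.01,0,0]
    - [0.01,0,0]
    - [0.01,0,0]
    - [0.01,0,0]

```text
clock: 9.55
eef_pos: [0.5934, 0.1383, 0.1975]
tool_rot: [0.789, 0.614, -0.003, -0.003]
ft_force: [0.2, -0.4, -0.5]
grip_width: -0.0003
grasp_force: 0.0
```

```bash
python3 -c "
from h import *
go(.168,.0015,.105)"
```

```text
t 9.55 jig [0.1718 0.0039 0.1975] slide [-0.015  0.013  0.37 ] rot [-0.017  0.003  0.005] F [ 0.2 -0.4 -0.5] w -0.0003
```

>>> drive_tool:
  slide:
    - [-0.005,0.006,0.05]
    - [-0.008,0.01,0.12]
    - [-0.01,0.01,0.2]
    - [-0.01,0.01,0.28]
    - [-0.01,0.01,0.33]
    - [-0.01,0.01,0.36]
    - [-0.01,0.01,0.37]
    - [-0.01,0.01,0.37]
  rotation:
    - [0,0,0]
    - [0,0,0]
    - [0,0,0]
    - [0,0,0]
    - [0,0,0]
    - [0,0,0]
    - [0,0,0]
    - [0,0,0]

```text
clock: 10.55
eef_pos: [0.596, 0.1329, 0.1077]
tool_rot: [0.79, 0.613, -0.001, -0.002]
ft_force: [0.4, -0.0, 0.2]
grip_width: 0.0
grasp_force: 0.0
```

```bash
python3 -c "
from h import *
go(.085,.0015,.115)"
```

```text
t 10.55 jig [0.1672 0.     0.1077] slide [-0.329 -0.006 -0.029] rot [-0.009 -0.001 -0.001] F [ 0.4 -0.   0.2] w 0.0
```

>>> drive_tool:
  slide:
    - [-0.01,-0.006,0.015]
    - [-0.03,-0.006,0.03]
    - [-0.068,-0.006,0.03]
    - [-0.1,-0.006,0.015]
    - [-0.13,-0.006,0]
    - [-0.16,-0.006,-0.015]
    - [-0.19,-0.006,-0.025]
    - [-0.212,-0.006,-0.03]
  rotation:
    - [0,0,0]
    - [0,0,0]
    - [0,0,0]
    - [0,0,0]
    - [0,0,0]
    - [0,0,0]
    - [0,0,0]
    - [0,0,0]

```text
clock: 11.55
eef_pos: [0.5818, 0.0816, 0.1158]
tool_rot: [0.79, 0.613, -0.0, -0.002]
ft_force: [1.3, 2.2, 2.8]
grip_width: 0.0002
grasp_force: 1.4
```

```bash
python3 -c "
from h import *
go(.08,.0015,.115)
c=bot.camera('scene');cv2.imwrite('pics/s6.png',cv2.resize(c['image'][130:350,180:460],(700,550))[:,:,::-1])"
```

```text
t 11.55 jig [0.114  0.0011 0.1158] slide [-0.136 -0.002  0.003] rot [-0.006 -0.002 -0.001] F [1.3 2.2 2.8] w 0.0002
```

View pics/s6.png

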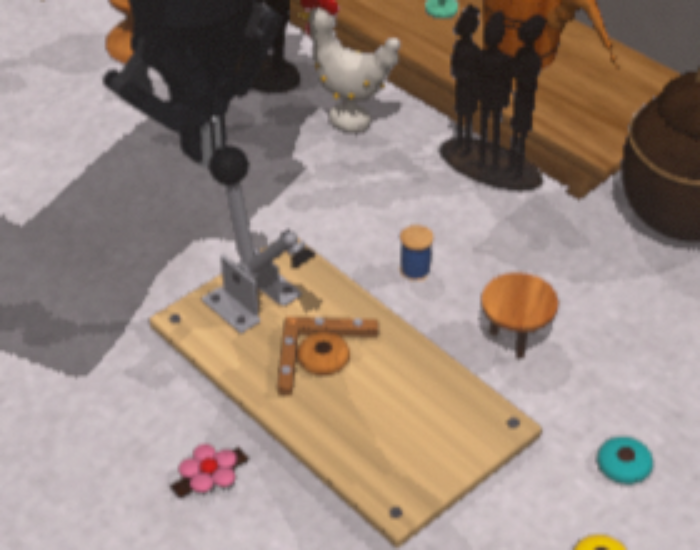

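The fingers are on the knob at (228,165), with the lever part-way over and the brooch at (323,353) still in the V. I'll push past centre and then retreat up and back.

>>> drive_tool:
  slide:
    - [-0.03,0,0]
    - [-0.06,0,0]
    - [-0.09,0,0]
    - [-0.12,0,0]
    - [-0.14,0,0]
    - [-0.15,0,0]
    - [-0.15,0,0]
    - [-0.15,0,0]
  rotation:
    - [0,0,0]
    - [0,0,0]
    - [0,0,0]
    - [0,0,0]
    - [0,0,0]
    - [0,0,0]
    - [0,0,0]
    - [0,0,0]

```text
clock: 12.6
eef_pos: [0.5719, 0.0458, 0.1148]
tool_rot: [0.79, 0.613, -0.001, -0.002]
ft_force: [0.1, -0.4, 0.3]
grip_width: -0.0
grasp_force: 0.0
```

>>> drive_tool:
  slide:
    - [0.06,0,0]
    - [0.16,0,-0.05]
    - [0.24,0,-0.15]
    - [0.24,0,-0.25]
    - [0.24,0,-0.35]
    - [0.24,0,-0.4]
    - [0.24,0,-0.4]
    - [0.24,0,-0.4]
  rotation:
    - [0,0,0]
    - [0,0,0]
    - [0,0,0]
    - [0,0,0]
    - [0,0,0]
    - [0,0,0]
    - [0,0,0]
    - [0,0,0]

```text
clock: 13.6
eef_pos: [0.5866, 0.1037, 0.2136]
tool_rot: [0.79, 0.613, -0.002, -0.002]
ft_force: [-0.5, -0.4, 0.1]
grip_width: 0.0
grasp_force: 0.0
```

```bash
python3 -c "
from h import *
go(.12,.0015,.2)
c=bot.camera('scene');cv2.imwrite('pics/s7.png',cv2.resize(c['image'][130:350,180:460],(700,550))[:,:,::-1])
im=c['image'];m=(im.max(2)<45).astype(np.uint8)
"
```

```text
t 13.6 jig [0.1366 0.0019 0.2136] slide [-0.066  0.002  0.054] rot [-0.014  0.002 -0.   ] F [-0.5 -0.4  0.1] w 0.0
```

View pics/s7.png

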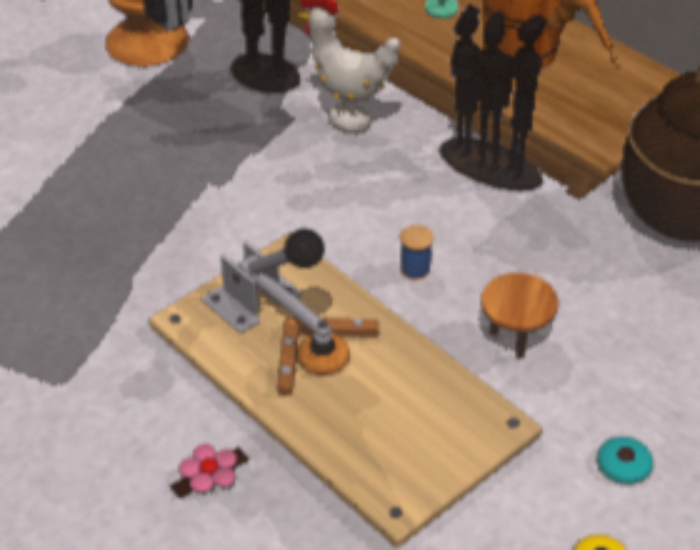

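The lever has snapped over with its knob at (303,248), and the pad presses on the brooch at (323,350) in the V. The robot is clear of everything and the neighbours have not moved.

```bash
python3 -c "
from workcell import bot
print(bot.job_done())"
```

```text
the job is handed in; nothing more can be done
None
```

I pushed the brooch home in the V-fence, snapped the clamp shut on it, left the spool, stool and flower where they were, and handed the job in; no verdict came back, and the pad's force on the brooch was not measured.

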